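Make up two prayer-wheel fitting kits

TASK

Make up two prayer-wheel kits. The tray with three compartments gets the large lotus ring in its wide compartment and the tall slim copper sleeve and the agate stone in its two narrow ones, one in each, either way round; the tray with two compartments gets the small lotus ring in its wide compartment and the short wide copper sleeve in the narrow one. Set every part down upright on the tray floor, as it stood on the bench, without dropping it, and leave the wooden plug and the pliers where they are.

Things in the scene. Friction and masses are not known exactly. Their poses are not given: they have to be found in the camera images.
- tray3: Fixed light-wood tray, 220 mm long (its x), 92 wide (its y), three compartments in a row along x. Floor 4 mm thick; rim and partitions 4 thick, tops 10 mm above the bench. Compartments are 84 mm inside along y, centred on y = 0. Wide one: 84 mm along x, centre x = -64 mm; narrow ones: 60 mm along x, centres x = +12 and +76 mm. Origin: centre of underside; +x points roughly away from the robot.
- tray2: Fixed light-wood tray, 156 mm long (its x), 92 wide (its y), two compartments in a row along x. Floor 4 mm thick; rim and partitions 4 thick, tops 10 mm above the bench. Compartments are 84 mm inside along y, centred on y = 0. Wide one: 84 mm along x, centre x = -32 mm; narrow one: 60 mm along x, centre x = +44 mm. Origin: centre of underside; +x points roughly away from the robot.
- ring_large: Large brass lotus base ring with a scalloped petal edge, 64 mm outside diameter, 34 mm bore, 24 mm high, about 0.42 kg. Origin: centre of the underside, z up along its axis; it starts standing free on the bench top (z = 0).
- ring_small: Small brass lotus base ring with a scalloped petal edge, 46 mm outside diameter, 22 mm bore, 24 mm high, about 0.24 kg. Origin: centre of the underside, z up along its axis; it starts standing free on the bench top (z = 0).
- sleeve_tall: Tall, slim verdigris-spotted copper tube (spindle sleeve), 30 mm outside diameter, 22 mm bore, 56 mm high, about 0.16 kg. Origin: centre of the underside, z up along its axis; it starts standing free on the bench top (z = 0).
- sleeve_short: Short, wide verdigris-spotted copper tube (spindle sleeve), 42 mm outside diameter, 30 mm bore, 30 mm high, about 0.18 kg. Origin: centre of the underside, z up along its axis; it starts standing free on the bench top (z = 0).
- stone: Polished agate inlay stone, round with a low domed top, brown with pale bands, 38 mm diameter, 26 mm high (sides upright to 19 mm), about 0.07 kg. Origin: centre of the underside, z up along its axis; it starts standing free on the bench top (z = 0).
- plug: Juniper wood pattern plug, bystander: a 40 mm diameter, 10 mm high foot with a tapering stem above, 48 mm high in all. Origin: centre of the underside, z up along its axis; it starts standing free on the bench top (z = 0).
- pliers: Steel circlip pliers, bystander, lying flat beyond the stock, about 165 mm long, 46 mm wide, 12 mm high, tips towards its +x. Origin: on the bench under about its middle.
There are look-alikes about, which are no part of the job. Leave any blue or green look-alike of the ring_large alone.

How it is judged:
At the end, for the whole second after the job is handed in: Each part stands inside the compartment named in the goal (tall sleeve and agate one in each narrow one), its underside within 3 mm of the tray floor, within 0.1 rad of upright and the same way up as at the start, released and at rest (x of ring_large in the frame of tray3 between -0.076 and -0.052 m and y of ring_large in the frame of tray3 between -0.012 and 0.012 m and z of ring_large in the frame of tray3 between 0.001 and 0.007 m and x of ring_small in the frame of tray2 between -0.053 and -0.011 m and y of ring_small in the frame of tray2 between -0.021 and 0.021 m and z of ring_small in the frame of tray2 between 0.001 and 0.007 m and x of sleeve_short in the frame of tray2 between 0.033 and 0.055 m and y of sleeve_short in the frame of tray2 between -0.023 and 0.023 m and z of sleeve_short in the frame of tray2 between 0.001 and 0.007 m and ((x of sleeve_tall in the frame of tray3 between -0.005 and 0.029 m and y of sleeve_tall in the frame of tray3 between -0.029 and 0.029 m and z of sleeve_tall in the frame of tray3 between 0.001 and 0.007 m and x of stone in the frame of tray3 between 0.063 and 0.089 m and y of stone in the frame of tray3 between -0.025 and 0.025 m and z of stone in the frame of tray3 between 0.001 and 0.007 m) or (x of sleeve_tall in the frame of tray3 between 0.059 and 0.093 m and y of sleeve_tall in the frame of tray3 between -0.029 and 0.029 m and z of sleeve_tall in the frame of tray3 between 0.001 and 0.007 m and x of stone in the frame of tray3 between -0.001 and 0.025 m and y of stone in the frame of tray3 between -0.025 and 0.025 m and z of stone in the frame of tray3 between 0.001 and 0.007 m)) and angle between each of ring_large, ring_small, sleeve_tall, sleeve_short, stone's own z axis and vertical below 0.1 rad and linear speed of each of ring_large, ring_small, sleeve_tall, sleeve_short, stone below 0.02 m/s and contact force between each of ring_large, ring_small, sleeve_tall, sleeve_short, stone and the fingers below 0.1 N); the robot touches nothing.
It fails at once if the wooden plug or the pliers are shifted more than 20 mm (distance of any of plug, pliers from where it was at the start of the episode above 0.02 m).
It fails at once if a kit part is dropped or thrown (faster than 0.7 m/s while out of the fingers) ((linear speed of ring_large above 0.7 m/s and contact force between ring_large and the fingers below 0.01 N) or (linear speed of ring_small above 0.7 m/s and contact force between ring_small and the fingers below 0.01 N) or (linear speed of sleeve_tall above 0.7 m/s and contact force between sleeve_tall and the fingers below 0.01 N) or (linear speed of sleeve_short above 0.7 m/s and contact force between sleeve_short and the fingers below 0.01 N) or (linear speed of stone above 0.7 m/s and contact force between stone and the fingers below 0.01 N)).
It also fails if it takes over 122 s, if anything falls off the work surface, if the arm or the gripper's body presses on something with over 40 N, if the wrist force passes 120 N, or if a joint passes its speed limit or range.

ROBOT

A 6-joint arm with a two-finger parallel gripper is mounted at the origin on the work surface. World frame = base frame: x ahead of the robot, y to its left, z up, the work surface at z = 0. Lengths are in m, angles in rad, forces in N, time in s.
With the tool pointing down it reaches from about 0.3 to 0.95 m from the base axis. Payload 3.1 kg.
Tool frame: the origin (TCP) lies at the very end of the fingers, on their centre line; the grasp point (between the pads) lies 19 mm behind it; z points along the fingers, y is the direction in which the jaws open and shut (so a half turn about z gives the same grasp; the last joint's range is limited). The gripper opens to 85 mm and grips with 20 to 120 N. Pads are 22 mm wide; open, the fingers measure 114 mm over their backs; the gripper's body (76 mm by 85 mm) begins 54 mm behind the grasp point. The pads swing forward as they close: fully open they stand 13 mm farther back than shut.
Start: joints at [-1.249, 0.308, 1.634, -0, 1.2, -0.07], TCP at [0.239, -0.578, 0.231] pointing down, gripper open.
Joint ranges: [-3.06, 3.06], [-0.79, 1.96], [0.05, 2.63], [-1.19, 4.34], [0.05, 2.64], [-2.94, 2.94]. Speed limits (rad/s): [2.79, 2.79, 3.14, 3.14, 3.14, 3.14].

INTERFACE

Orientations are given as a unit quaternion [w, x, y, z].
In Python, from workcell import env gives the robot as it stands. The module is installed in compiled form; this text tells all that it offers. Calls block until the motion is done:
- env.move_ptp(position, orientation): joint-space move of the TCP to a pose.
- env.move_l(position, rotation=None, rate=0.15): straight line of the TCP; rotation=None keeps the orientation; rate is the mean speed in m/s.
- env.goto_joints(angles): joint-space move.
- env.gripper_open() and env.close_gripper(effort=None): open the fingers fully, or close them until they stop; effort is the grip in N (None keeps the last).
- env.sleep(seconds).
- env.ik(position, orientation): joint angles nearest the present ones, or None.
- env.observe(): the state.
- env.get_image(name): name is "scene" or "top"; returns a dict with "image" (384x512x3 uint8, blue, green, red), "range_z" (384x512 float32, m along the optical axis (not along the pixel's ray), 0 where there is no reading), "vertical_fov" (degrees; the focal length in pixels is half the picture's height over the tangent of half this angle, whatever the lens; pixels are square), "cx", "cy" (the principal point, pixels), "eye" and "rotation" of the camera in the world. Camera axes: x right, y down, z forward; pixel columns grow to the right and rows downward; lengths in m; the calibration is good to about 2 mm. A picture is of the moment at which its call begins.
A pose or a line that the arm cannot do raises env.PlanningError and nothing moves.
- env.close_job(): hands the job in, once; it reports no verdict.
The state is a dict: "time": time; "qpos": joint angles; "dq": joint speeds; "joint_efforts": joint torques, N m; "tcp_pos": TCP position; "tcp_rot": TCP orientation; "wrist_force": force on the tool from outside, world axes, zero at the start; "torque": the same for the moment, N m; "opening": finger opening in m.
Only numpy, scipy, OpenCV 4.12 (cv2) and the standard library are available. Lean on these libraries where they do the work, as an engineer would, in place of code of your own. Each camera call takes 0.05 s, during which the arm holds its last target.

## Working session

There is one attempt and no reset: what is moved stays moved. The work goes in short steps, each a Python script; the robot and the scene stay as the last script left them, time stands still between calls to the robot, and variables do not carry over. Pictures are saved under pics/ and viewed, and the job is handed in when it is done.

```bash
mkdir -p pics; cat > h.py <<'E'
import numpy as np, cv2, pickle
from workcell import env
def snap(n,tag):
    d=env.get_image(n); cv2.imwrite(f'pics/{tag}.png',d['image']); pickle.dump(d,open(f'{tag}.pkl','wb')); return d
def ray(d,u,v):
    f=d['image'].shape[0]/2/np.tan(np.radians(d['vertical_fov'])/2)
    return np.array(d['rotation'])@np.array([(u-d['cx'])/f,(v-d['cy'])/f,1.])
def onplane(d,u,v,z):
    r=ray(d,u,v); e=np.array(d['eye']); return e+r*(z-e[2])/r[2]
def cloud(d):
    f=d['image'].shape[0]/2/np.tan(np.radians(d['vertical_fov'])/2)
    v,u=np.mgrid[:384,:512]; Z=d['range_z']
    P=np.stack([(u-d['cx'])/f*Z,(v-d['cy'])/f*Z,Z],-1)@np.array(d['rotation']).T+np.array(d['eye'])
    P[Z==0]=np.nan; return P
E
python3 - <<'E'
from h import *
for n in ('scene','top'):
    d=snap(n,n+'0'); print(n,d['eye'],np.round(d['rotation'],3).tolist(),d['vertical_fov'],d['cx'],d['cy'],(d['range_z']>0).mean())
s=env.observe(); print({k:np.round(v,3).tolist() for k,v in s.items()})
E
```

```text
scene [1.43951376 0.09090322 0.69457376] [-0.295, 0.601, 0.659, -0.342] 42.83862768956753 265.039220058802 200.98569734755213 0.99591064453125
top [ 0.41380601 -0.01039862  0.97950212] [0.049, -0.702, 0.709, -0.046] 50.41779963800663 259.48065052278815 192.694314039961 0.995849609375
{'time': 0.1, 'qpos': [-1.249, 0.309, 1.635, 0.0, 1.2, -0.07], 'dq': [-0.001, -0.002, -0.003, -0.0, -0.001, 0.0], 'joint_efforts': [-0.001, -41.641, -27.765, -0.0, 0.004, 0.0], 'tcp_pos': [0.238, -0.577, 0.23], 'tcp_rot': [-0.001, 0.981, 0.195, -0.0], 'wrist_force': [-0.25, -0.174, -0.43], 'torque': [0.017, 0.045, 0.046], 'opening': 0.086}
```

View pics/scene0.png

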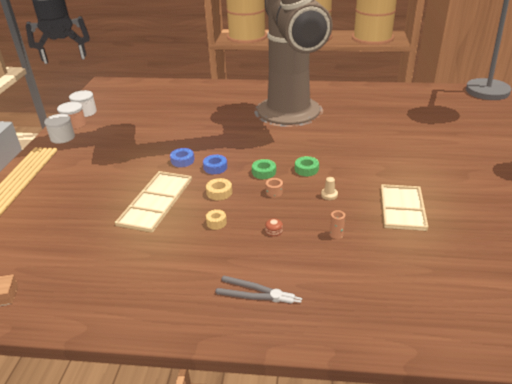

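View pics/top0.png

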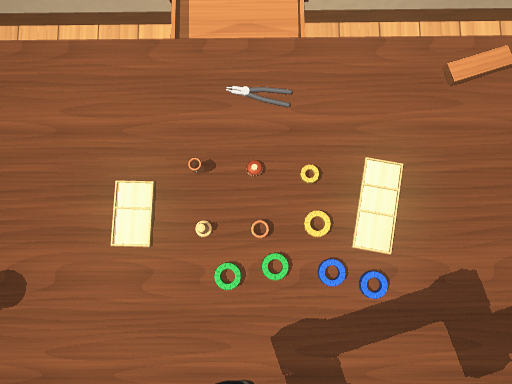

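The top view shows the three-compartment tray at (378,205) and the two-compartment tray at (133,213). I also see brass rings at (317,223) and (310,173), copper tubes at (195,164) and (260,229), the stone at (255,168), the plug at (203,229) and the pliers at (260,95). Four blue and green look-alikes sit below. `rotation` turns out to be a quaternion, so I'll fix that and then measure.

```bash
cat >> h.py <<'E'
from scipy.spatial.transform import Rotation as R
_g=env.get_image
def fix(d):
    q=np.array(d['rotation'])
    if q.shape==(4,): d['rotation']=R.from_quat(q[[1,2,3,0]]).as_matrix()
    return d
def snap(n,tag):
    d=fix(_g(n)); cv2.imwrite(f'pics/{tag}.png',d['image']); pickle.dump(d,open(f'{tag}.pkl','wb')); return d
E
python3 - <<'E'
from h import *
d=fix(pickle.load(open('top0.pkl','rb'))); P=cloud(d); im=d['image']
# bench check
print('bench z', [np.round(P[v,u],4).tolist() for u,v in((60,120),(290,200),(430,180),(160,300))])
z=P[...,2]
objs={'ring_large?':(317,223),'ring_small?':(310,173),'tallslv?':(195,164),'shortslv?':(260,229),'stone?':(255,168),'plug?':(203,229),'g1':(228,276),'g2':(275,267),'b1':(333,272),'b2':(374,285)}
m=((z>0.012)).astype(np.uint8)
n,l,st,c=cv2.connectedComponentsWithStats(m)
for k,(u,v) in objs.items():
    w=l[v-18:v+19,u-18:u+19]; ids=[i for i in np.unique(w) if i and st[i,4]>20]
    for i in ids:
        q=P[l==i]; ht=np.percentile(q[:,2],95); t=q[q[:,2]>ht-.006]
        cc,r=cv2.minEnclosingCircle(t[:,:2].astype(np.float32))
        print(k,i,'area',st[i,4],'z95',ht.round(4),'c',np.round(cc,4),'r',round(r,4),'mean',t.mean(0).round(4), im[l==i].mean(0).round())
for n_,b in (('tray3',(345,150,410,260)),('tray2',(105,172,160,252))):
    hsv=cv2.cvtColor(im,cv2.COLOR_BGR2HSV); mm=np.zeros_like(m); x0,y0,x1,y1=b
    mm[y0:y1,x0:x1]=(im[y0:y1,x0:x1].min(2)>120)
    cs=max(cv2.findContours(mm,0,2)[0],key=cv2.contourArea)
    r=cv2.minAreaRect(cs); bp=cv2.boxPoints(r)
    W=np.array([onplane(d,u,v,0.010)[:2] for u,v in bp]); c=W.mean(0)
    print(n_,r,W.round(4).tolist(),'c',c.round(4),[np.linalg.norm(W[i]-W[i-1]).round(4) for i in range(4)], np.nanmedian(z[mm>0]))
    e=[W[i]-W[i-1] for i in range(4)]; e=max(e,key=lambda a:np.linalg.norm(a)); e=e*np.sign(e[0]); print('yaw',np.arctan2(e[1],e[0]))
cv2.imwrite('pics/crop.png',cv2.resize(im[145:305,175:410],None,fx=3,fy=3,interpolation=cv2.INTER_CUBIC))
d2=fix(pickle.load(open('scene0.pkl','rb')))
cv2.imwrite('pics/crop2.png',cv2.resize(d2['image'][140:250,110:440],None,fx=2.4,fy=2.4,interpolation=cv2.INTER_CUBIC))
E
```

```text
bench z [[0.7336, 0.4878, 0.0016], [0.5283, -0.0801, 0.0018], [0.5744, -0.4211, -0.0001], [0.2953, 0.2286, -0.0004]]
ring_large? 92 area 417 z95 0.0267 c [ 0.4712 -0.1408] r 0.0315 mean [ 0.4711 -0.1407  0.024 ] [ 97. 211. 241.]
ring_small? 40 area 220 z95 0.0267 c [ 0.5896 -0.1258] r 0.0226 mean [ 0.5897 -0.1257  0.0243] [ 94. 207. 239.]
tallslv? 30 area 153 z95 0.0578 c [0.6092 0.1432] r 0.0151 mean [0.6081 0.1432 0.0556] [ 65. 102. 160.]
shortslv? 105 area 138 z95 0.0323 c [ 0.4591 -0.0061] r 0.0207 mean [ 0.4592 -0.006   0.0297] [ 92. 147. 228.]
stone? 35 area 194 z95 0.0274 c [0.6056 0.0061] r 0.0183 mean [0.6056 0.0057 0.0244] [ 74. 109. 195.]
plug? 109 area 125 z95 0.0501 c [0.4622 0.1279] r 0.0101 mean [0.4622 0.1276 0.0478] [116. 176. 202.]
g1 138 area 427 z95 0.027 c [0.3516 0.0692] r 0.0318 mean [0.3513 0.0689 0.0243] [ 94. 203.  76.]
g2 136 area 411 z95 0.0268 c [ 0.3731 -0.0409] r 0.0314 mean [ 0.373  -0.0406  0.0242] [ 94. 205.  75.]
b1 137 area 434 z95 0.027 c [ 0.3585 -0.1715] r 0.0316 mean [ 0.3582 -0.1718  0.0241] [225. 119.  61.]
b2 139 area 454 z95 0.0269 c [ 0.3301 -0.2669] r 0.0317 mean [ 0.3295 -0.2671  0.024 ] [219. 116.  58.]
tray3 ((377.8956604003906, 205.2061767578125), (39.31199645996094, 91.90036010742188), 8.40337085723877) [[0.4129, -0.2227], [0.631, -0.2637], [0.6159, -0.357], [0.3987, -0.3133]] c [ 0.5146 -0.2892] [np.float64(0.0918), np.float64(0.2219), np.float64(0.0945), np.float64(0.2215)] 0.004479883035818699
yaw -0.18572468284630297
tray2 ((131.6818084716797, 213.01153564453125), (38.62064743041992, 66.46934509277344), 3.632951259613037) [[0.4242, 0.3467], [0.5831, 0.3431], [0.5762, 0.2497], [0.4177, 0.2554]] c [0.5003 0.2987] [np.float64(0.0916), np.float64(0.1589), np.float64(0.0936), np.float64(0.1586)] 0.004332480496204383
yaw -0.023040016308885834
```

View pics/crop.png

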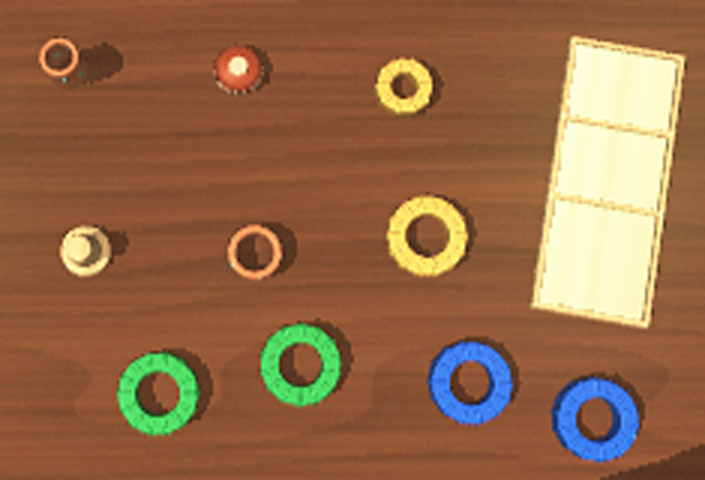

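View pics/crop2.png

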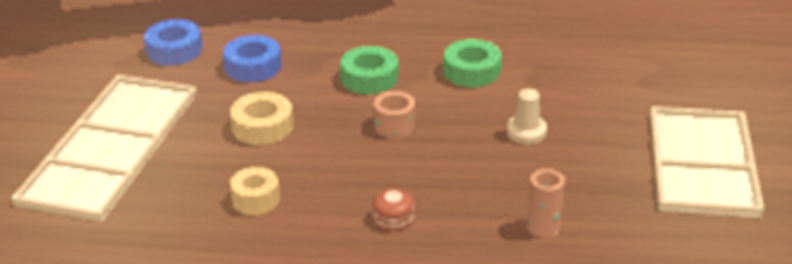

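Identification: the brass candidates are (317,223), measured at 63 mm, which is ring_large, and (310,173), at 45 mm, which is ring_small. The green rings (228,276) and (275,267) and the blue rings (333,272) and (374,285) are look-alikes, excluded by colour. The copper tubes are (195,164), 30 mm wide and 56 mm high, the tall one, and (260,229), 42 mm wide and 30 mm high, the short one. The crops agree. Next I'll refine the tray poses, cross-check from the scene view, and see where the open fingertips sit relative to the TCP.

```bash
python3 - <<'E'
from h import *
def boxes(d,wins):
  im=d['image']
  for n_,(x0,y0,x1,y1) in wins:
    mm=np.zeros(im.shape[:2],np.uint8)
    mm[y0:y1,x0:x1]=(im[y0:y1,x0:x1].min(2)>105)
    cs=max(cv2.findContours(mm,0,cv2.CHAIN_APPROX_NONE)[0],key=cv2.contourArea)
    W=np.array([onplane(d,u,v,0.010)[:2] for u,v in cs[:,0]])
    r=cv2.minAreaRect((W*1000).astype(np.float32)); b=cv2.boxPoints(r); e=max((b[1]-b[0],b[2]-b[1]),key=np.linalg.norm); e=e*np.sign(e[0])
    print(n_,np.round(r[0],1),np.round(r[1],1),'yaw',np.arctan2(e[1],e[0]).round(4))
d=fix(pickle.load(open('top0.pkl','rb'))); boxes(d,(('tray3',(345,150,410,260)),('tray2',(105,172,160,252))))
d=fix(pickle.load(open('scene0.pkl','rb'))); boxes(d,(('tray3',(112,165,200,235)),('tray2',(370,180,435,232))))
P=cloud(d); q=P.reshape(-1,3)
for n,c,h in (('rl',(.471,-.141),.024),('rs',(.59,-.126),.024),('st',(.609,.143),.056),('ss',(.459,-.006),.03),('stone',(.6056,.006),.024)):
    t=q[(np.hypot(q[:,0]-c[0],q[:,1]-c[1])<.05)&(q[:,2]>h-.003)&(q[:,2]<h+.005)]
    cc,r=cv2.minEnclosingCircle(t[:,:2].astype(np.float32)); print(n,np.round(cc,4),round(r,4),len(t))
t=q[(np.hypot(q[:,0]-.238,q[:,1]+.577)<.09)]
print(len(t),np.nanpercentile(t[:,2],[0,1,5,20,50]).round(3)); 
m=(np.hypot(P[...,0]-.238,P[...,1]+.577)<.09); v,u=np.where(m); print(u.min(),u.max(),v.min(),v.max())
for z in (.22,.23,.24,.25): # project
    f=192/np.tan(np.radians(d['vertical_fov'])/2); p=np.array(d['rotation']).T@(np.array([.238,-.577,z])-d['eye']); print(z,p[:2]/p[2]*f+[d['cx'],d['cy']])
cv2.imwrite('pics/grip.png',cv2.resize(d['image'][0:80,10:110],None,fx=7,fy=7,interpolation=cv2.INTER_CUBIC))
E
```

```text
tray3 [ 514.9 -288.2] [ 93.3 220.4] yaw -0.1897
tray2 [500.1 298.5] [ 92.2 155.8] yaw -0.0348
tray3 [ 521.2 -283.3] [104.1 234.1] yaw -0.1875
tray2 [507.3 300.6] [ 95.7 173.1] yaw -0.0382
rl [ 0.4739 -0.138 ] 0.0331 227
rs [ 0.5919 -0.1231] 0.0232 157
st [0.6104 0.1476] 0.0161 68
ss [ 0.4602 -0.0026] 0.0216 83
stone [0.6084 0.0091] 0.018 129
3833 [-0.006 -0.003 -0.002 -0.     0.263]
26 117 0 157
0.22 [66.23331835 68.00049136]
0.23 [65.24380594 64.3627907 ]
0.24 [64.24525355 60.69185671]
0.25 [63.23753671 56.98723188]
```

View pics/grip.png

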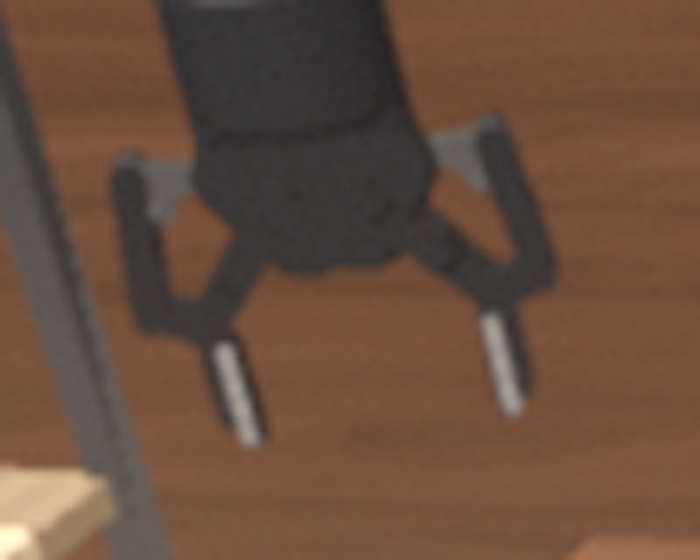

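The trays and parts agree between the two views to about 3 mm, well inside tolerances, so I'll use their mean. The open fingertips sit back from the TCP, as described. I'll start with the large ring, jaws along the tray's y, keeping the tips above rim height.

```bash
cat >> h.py <<'E'
SH=np.array([.0013,.0016])
T={'tray3':(np.array([.5149,-.2882])+SH,-.189),'tray2':(np.array([.5001,.2985])+SH,-.035)}
def quat(yaw):
    r=R.from_euler('z',yaw)*R.from_euler('x',np.pi); x,y,z,w=r.as_quat(); return [w,x,y,z]
def target(tray,x,y=0):
    c,a=T[tray]; return c+np.array([np.cos(a)*x-np.sin(a)*y,np.sin(a)*x+np.cos(a)*y])
def pick(xy,zg,tray,effort):
    xy=np.array(xy); a=T[tray][1]
    c=[(abs(q[5]),y) for y in (a,a+np.pi) for q in [env.ik([*xy,.14],quat(y))] if q is not None]
    yaw=min(c)[1]; Q=quat(yaw)
    env.move_ptp([*xy,.14],Q); env.move_l([*xy,zg],rate=.15)
    w0=env.observe()['wrist_force']
    env.close_gripper(effort); s=env.observe(); print('grip open',s['opening'],'t',s['time'],'F',np.round(w0,1),np.round(s['wrist_force'],1))
    env.move_l([*xy,zg+.12],rate=.15); s=env.observe(); print('lifted',s['opening'],np.round(s['wrist_force'],1),s['time']); return yaw
def place(txy,zg,yaw,up=.12):
    Q=quat(yaw); txy=np.array(txy)
    env.move_ptp([*txy,zg+up],Q); print('held',env.observe()['opening'],env.observe()['time'])
    env.move_l([*txy,zg+.02],rate=.18); env.move_l([*txy,zg+.005],rate=.04)
    s=env.observe(); print('down',np.round(s['wrist_force'],1),np.round(s['tcp_pos'],4))
    env.gripper_open(); env.move_l([*txy,.15],rate=.2); print('t',env.observe()['time'])
E
python3 - <<'E'
from h import *
y=pick(np.array([.4712,-.1408])+SH,.002,'tray3',60)
d=snap('scene','s1')
cv2.imwrite('pics/s1c.png',cv2.resize(d['image'][80:260,110:350],None,fx=3,fy=3,interpolation=cv2.INTER_CUBIC))
print('yaw',y)
E
```

```text
grip open 0.06011411835919631 t 3.375 F [0.3 0.  0.4] [-1.8  0.   7.8]
lifted 0.05986822762990753 [ 0.3  0.3 -3.5] 4.325
yaw -0.189
```

View pics/s1c.png

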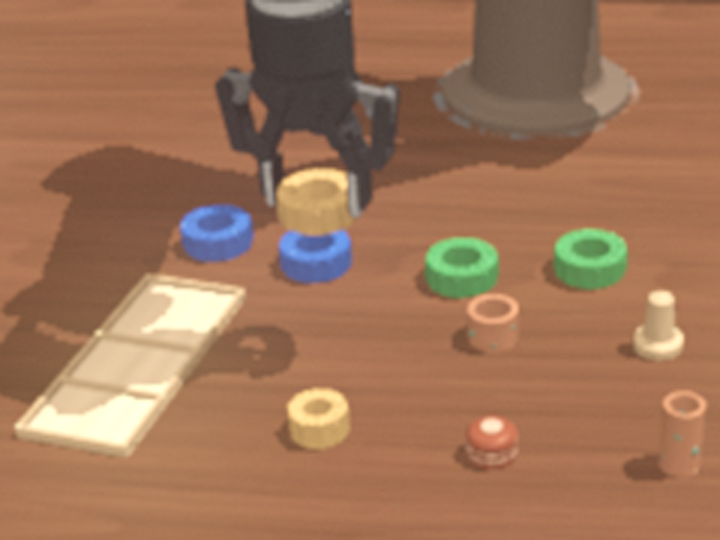

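The large ring hangs level between the pads (crop 315,200), the wrist reads about its weight, and the tips reach roughly to its lower third. Placing it.

```bash
python3 - <<'E'
from h import *
place(target('tray3',-.064),.002,-.189)
y=pick(np.array([.5896,-.1258])+SH,.005,'tray2',60); print('yaw',y)
d=snap('top','t1'); 
cv2.imwrite('pics/t1c.png',cv2.resize(d['image'][140:310,170:420],None,fx=3,fy=3,interpolation=cv2.INTER_CUBIC))
E
```

```text
held 0.05971816034922048 4.9833
down [-1.   1.8  3.7] [ 0.454  -0.275   0.0079]
t 7.4667
grip open 0.04104999805512722 t 9.825 F [ 0.9  0.5 -0.2] [-0.2 -0.1  6.2]
lifted 0.040829437336135414 [-0.3  0.  -2. ] 10.775
yaw -0.035
```

View pics/t1c.png

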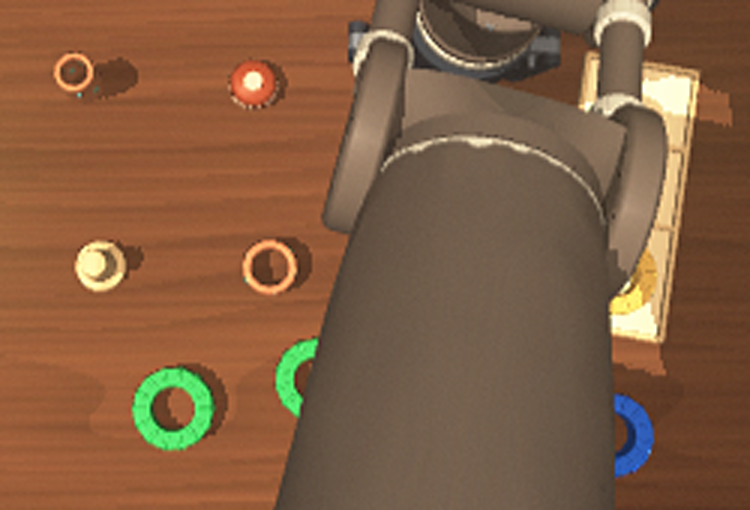

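Part of the large ring shows in the tray's wide compartment (crop 630,285), with the arm hiding the rest; I'll check it later. The small ring is held, so I'm continuing.

```bash
python3 - <<'E'
from h import *
place(target('tray2',-.032),.005,-.035)
y=pick(np.array([.4591,-.0061])+SH,.006,'tray2',60); print('yaw',y)
place(target('tray2',.044),.006,y)
d=snap('top','t2'); 
cv2.imwrite('pics/t2c.png',cv2.resize(d['image'][140:310,95:420],None,fx=2.4,fy=2.4,interpolation=cv2.INTER_CUBIC))
E
```

```text
held 0.040921619377165534 12.45
down [-0.1  0.2  1.2] [0.4698 0.3014 0.0103]
t 15.0417
grip open 0.04056018907101072 t 17.75 F [0.1 0.1 0.4] [-1.6 -0.5  5.9]
lifted 0.040390983917008884 [ 0.1 -0.  -2.7] 18.7
yaw -0.035
held 0.04057736543116872 19.9
down [-0.3 -0.2  1.1] [0.5456 0.2987 0.0112]
t 22.4917
```

View pics/t2c.png

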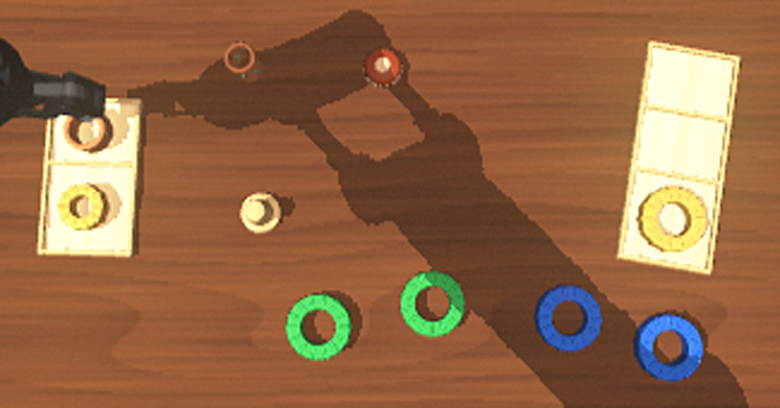

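Both rings and the short sleeve sit in their compartments (crop 672,217; 82,207; 87,131). Next the stone into the far narrow one, then the tall sleeve into the near one.

```bash
python3 - <<'E'
from h import *
y=pick(np.array([.6056,.0061])+SH,.005,'tray3',40); print('yaw',y)
place(target('tray3',.076),.005,y)
y=pick(np.array([.6085,.1432])+SH,.016,'tray3',50); print('yaw',y)
d=snap('scene','s3'); cv2.imwrite('pics/s3c.png',cv2.resize(d['image'][60:260,90:440],None,fx=2.2,fy=2.2,interpolation=cv2.INTER_CUBIC))
E
```

```text
grip open 0.03523876449823244 t 27.025 F [ 0.1 -0.3  0.6] [-0.3 -0.9  4.6]
lifted 0.03528736075543762 [ 0.4  0.5 -1.5] 27.975
yaw 2.952592653589793
held 0.035454775977353026 29.1583
down [-0.  -0.4 -0.5] [ 0.5909 -0.301   0.01  ]
t 31.7917
grip open 0.029640952428576135 t 34.9583 F [0.1 0.6 0.5] [ 0.  -0.8  4.8]
lifted 0.02949127163472384 [ 0.3  0.4 -1.3] 35.9083
yaw 2.952592653589793
```

View pics/s3c.png

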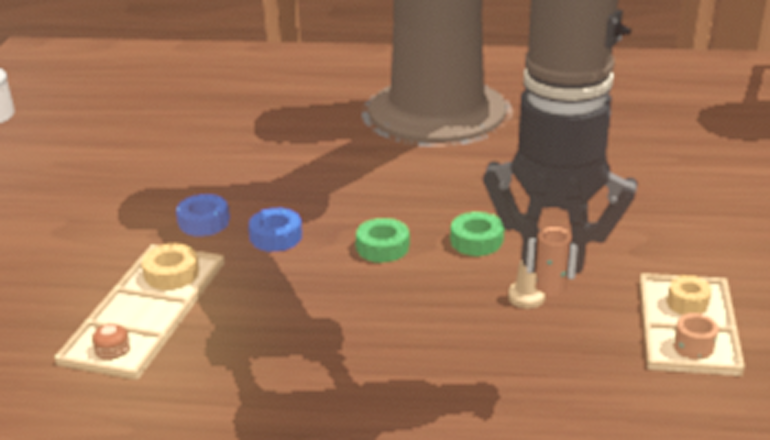

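The stone stands in the far narrow compartment (crop 110,340) and the tall sleeve is held upright (553,260). Placing it, then clearing the arm to check.

```bash
python3 - <<'E'
from h import *
place(target('tray3',.012),.016,2.95259265,up=.12)
env.goto_joints([-1.249, 0.308, 1.634, 0, 1.2, -0.07]); env.sleep(.5)
d=snap('top','t4'); d2=snap('scene','s4'); print(env.observe()['time'])
P=cloud(d); z=P[...,2]
n,l,st,c=cv2.connectedComponentsWithStats((z>.0165).astype(np.uint8))
for k,t,x in (('rl','tray3',-.064),('rs','tray2',-.032),('ss','tray2',.044),('st','tray3',.012),('stone','tray3',.076),('plug',None,0)):
    w=target(t,x)-SH if t else np.array([.4622,.1279])
    for i in range(1,n):
        q=P[l==i]
        if len(q)>20 and np.hypot(*(q.mean(0)[:2]-w))<.03:
            ht=np.percentile(q[:,2],95); tt=q[q[:,2]>ht-.006]; cc,r=cv2.minEnclosingCircle(tt[:,:2].astype(np.float32))
            o=''
            if t:
                a=T[t][1]; dd=np.array(cc)-(T[t][0]-SH); o=np.round([np.cos(a)*dd[0]+np.sin(a)*dd[1],-np.sin(a)*dd[0]+np.cos(a)*dd[1]],4)
            print(k,'c',np.round(cc,4),'r',round(r,4),'z',ht.round(4),'in tray',o)
a=cv2.resize(d['image'][140:310,95:420],None,fx=2.2,fy=2.2); b=cv2.resize(d2['image'][130:300,110:435],None,fx=2.2,fy=2.2); 
cv2.imwrite('pics/fa.png',cv2.resize(np.vstack([a,b]),None,fx=.8,fy=.8))
E
```

```text
held 0.02959683923667197 37.5833
down [-0.7 -0.2 -1.3] [ 0.5279 -0.2888  0.0209]
t 40.1917
42.4417
rl c [ 0.4515 -0.2744] r 0.0316 z 0.0305 in tray [-0.0649  0.0016]
rs c [0.4687 0.3   ] r 0.0221 z 0.031 in tray [-0.0315  0.0004]
ss c [0.544 0.298] r 0.021 z 0.0362 in tray [0.0439 0.0011]
st c [ 0.5268 -0.2889] r 0.0151 z 0.0609 in tray [0.0118 0.0016]
stone c [ 0.5898 -0.2999] r 0.018 z 0.0316 in tray [0.0758 0.0025]
plug c [0.4629 0.1276] r 0.0104 z 0.0503 in tray
```

View pics/fa.png

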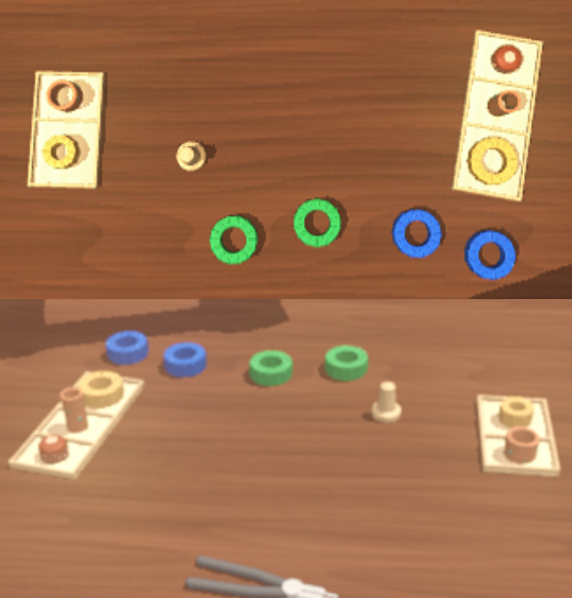

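All five parts stand in their compartments within 3 mm of centre, and their top heights match standing on the tray floor. The plug and pliers are unmoved and the arm is clear, so I'm handing in.

```bash
python3 -c "
from workcell import env
env.close_job(); print(env.observe()['time'])"
```

```text
the job is handed in; nothing more can be done
the job is handed in; nothing more can be done
```

Both kits are made up and the job is handed in, with the arm back at its start pose at about 42 s of the 122 s allowed.

- **Three-compartment tray:** the large ring is in the wide compartment, the tall sleeve in the near narrow one and the stone in the far narrow one.
- **Two-compartment tray:** the small ring is in the wide compartment and the short sleeve in the narrow one.

**Last checks:** the top camera put all five parts within 3 mm of their compartment centres, with top heights that fit parts standing on the tray floor. They look upright in both views. The plug's measured position changed by under 1 mm. I checked the pliers only by eye; the robot never went near them. The blue and green rings were left alone.

**Disagreement:** the two cameras differed by up to about 4.5 mm on part positions, so I aimed at roughly the mean of the two. The scene view also outlined the trays too large, so I took the tray positions from the top view, with the same small shift applied. Depth readings ran about 2 mm high. All of this is inside the tolerances.

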